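# Set up the tablet stand beside the chopping board

## Task

The folding tablet stand was left on the chopping board: set it down on the worktop close beside the board (less than a hand's width away), between the board and the tin, square with the board and with its ledge towards you. Then raise its rod backrest to 65 degrees from the worktop and let go, so that the friction hinge alone holds it there. Last, take the tablet that is propped against the tin and stand it on its long edge on the stand's ledge, behind the lip and midway along it, leaning back on the backrest with the screen towards you; leave the board, the tin, the egg timer, the garlic and the lemon where they are.

Things in the scene. Friction and masses are not known exactly. Their poses are not given: they have to be found in the camera images.
- board: Wooden chopping board (the one with the stand on it) lying flat on the worktop, 200 x 300 x 22 mm (x, y, z of its own frame; long side left-right as seen by the robot, yaw within 0.06 rad). Origin: centre of its underside. It lies on the left or on the right of the work, the tin on the other side.
- stand: Loose folding tablet stand, 0.75 kg, a T of dark wood with a hinged U-shaped steel rod backrest, at first folded on the board at some yaw. Origin: centre of underside; x from ledge to rear, y along ledge. Ledge bar: x -68 to -22, y +-80, top z 22 mm; lip along its front: x -68 to -59, top z 34. Foot bar: x to +85, y +-22, top z 22 mm.
- stand_grip (a point): Point in the stand's foot bar, 12 mm above its underside at stand x = +4 mm, y = 0, close to the centre of mass: the place to carry it, pinching the 44 mm wide, 22 mm high foot bar across (along stand y). The backrest's legs lie 70 mm either side. Axes as the stand's.
- stand_lip (a point): Middle of the top edge of the ledge's lip: stand x = -63.5 mm, y = 0, z = 34 mm.
- stand_hinge (a point): Middle of the backrest's hinge axis: stand x = -30 mm, y = 0, z = 36 mm. The axis runs along stand y.
- backrest (a joint): Angle of the backrest above the horizontal, rad: 0 lying flat to the rear (along stand +x), pi/2 upright; range 0 to 2.0. Stiff friction hinge (0.17 N m, no spring): it stays where it is left.
- backrest_bar (a point): Middle of the backrest's top bar: along stand y, 82 mm from the hinge axis, in a round rubber sleeve 12 mm thick and 90 mm long that turns freely on it. The legs are 8 mm rods 70 mm either side. Behind a tablet on the ledge it reaches 105 mm up, leaving the top 45 mm free. The bar can be pinched from above, a finger on either side along stand x.
- tablet_center (a point): Centre of the tablet, a rigid slab 200 mm wide (own y), 150 high (own z, foot to top edge), 9 thick (own x), 0.28 kg, aluminium, dark screen over its front (-x). At first it stands on its long edge, screen to the robot, leaning back about 20 degrees from upright on the rim of the tin; its upper 85 mm are free on both sides.
- tablet_foot (a point): Middle of the tablet's lower long edge (half-way through its thickness), 75 mm below its centre along its own z.
- tin: Short food tin, 75 mm across and 58 mm high, loose, behind the tablet at the start. Origin: centre of its underside.
- timer: Egg timer, round, 62 mm across and 61 mm high, farther back on the worktop. Origin: centre of its underside. Not to be disturbed.
- garlic: Garlic bulb, 60 x 57 x 58 mm, farther back. Origin: centre of its underside. Not to be disturbed.
- lemon: Lemon, 71 x 53 x 51 mm, farther back. Origin: underside. Not to be disturbed.

How it is judged:
By the outcome, as a careful person would: the job done as asked, in the order asked, and still so for the second after the job is handed in, with the robot touching nothing.
It also fails if it takes over 69 s, if anything falls off the work surface, if the arm or the gripper's body presses on something with over 40 N, if the wrist force passes 120 N, or if a joint passes its speed limit or range.

## Robot

A 6-joint arm with a two-finger parallel gripper is mounted at the origin on a cart in front of the work surface, level with it; the furniture and walls round the work are solid. World frame = base frame: x ahead of the robot, y to its left, z up, the work surface at z = 0. Lengths are in mm, angles in rad, forces in N, time in s.
With the tool pointing down it reaches from about 300 to 775 mm from the base axis. Payload 14.6 kg.
Tool frame: the origin (TCP) lies midway between the tips of the shut fingers; the grasp point (between the pads) lies grasp_offset behind it (grasp_offset is the distance from the TCP to the grasp point, in mm); z points along the fingers, y is the line along which they close (so a half turn about z gives the same grasp; the last joint's range is limited). The gripper opens to 94 mm and grips with 3 to 60 N. Pads are 16 mm wide; open, the fingers measure 119 mm over their backs; the gripper's body (75 mm by 177 mm) begins 78 mm behind the grasp point.
Start: joints at [1.125, 0.3, 1.521, -0, 1.321, -0.067], TCP at [203.39, 511.001, 205.446] pointing down, gripper open.
Joint ranges: [-3.03, 3.03], [-0.79, 2.21], [0.23, 2.52], [-1.04, 4.18], [0, 3.07], [-2.55, 2.55]. Speed limits (rad/s): [2.22, 2.22, 2.57, 3.14, 3.14, 3.14].

## Interface

Orientations are given as [roll, pitch, yaw] about the fixed x, y, z axes, in that order (R = Rz(yaw) Ry(pitch) Rx(roll)).
In Python, from cell import * gives the robot as it stands. The module is installed in compiled form; this text tells all that it offers.
- The arm moves only by the shell command python3 -m jog 'ROWS' [FORCE]. ROWS is JSON, a list of rows, each a list of 3 entries, a list of its own where there are three numbers: the finger opening in mm, from 0 to 94, then the shift along the tool's x, y, z in units of 50 mm (1.0 is 50 mm), then the turn about the tool's z in units of 180 degrees (1.0 is 180 degrees). In form: [[fingers, [dx, dy, dz], twist], ...]. A call has 1 to 20 rows; each row shifts and turns the commanded pose from where the row before left it, along the tool's axes as they then stand; what a row does not reach is not made up. A row lasts 1/10 s, in which the tool goes at most 50 mm and 8.59 degrees, less where a joint would pass 70% of its speed; a pose out of reach is approached as far as the arm can. A call with a number of a shift or a turn outside -1 to 1 is refused whole. A call with a gripper value outside its range is refused whole. The fingers move at their own pace and stop on an object; FORCE is the grip in N (left out, the last holds). Time passes only in rows, so rows that do not move let the fingers close. It gives the time, the measured TCP pose, the force, the opening and the grip force at its end, in the units of the state.
- read_state(): the state, without advancing time (a new reading comes with each control period).
- camera(name): name is "scene" or "top"; returns the picture (400x640x3 uint8, red, green, blue); there is no depth.
- calibration(name): a dict with "mtx" (3x3 intrinsics, pixels), "cam_to_world" (4x4, takes a point from camera to world coordinates). Camera axes: x right, y down, z forward; pixel columns grow to the right and rows downward; lengths in mm; the calibration is good to about 2 mm. A picture is of the moment at which its call begins. calibration takes no time and is no camera call.
- sign_off(): hands the job in; it is judged then, once.
Trained networks look in the newest picture that a camera, given by its name, has taken for a name from the list of things; names that differ only in an ending like _2 or _b are one class to them, and where a whole thing is asked for, a point or a joint stands for the part that bears it (a point fixed in the world has none). Each returns a list of dicts, best first, with "conf" (0 to 1); they miss things now and then, are a little off and sometimes report something else, mostly with a low value. They report only what shows in the picture. A call takes as long as a camera call.
- regions_of(camera, query): "pixels" (400x640 bool, what is visible of it) and "rect" ([centre column, centre row, width, height] in pixels, round what is visible of it).
The state is a dict: "clock": time; "joints": joint angles; "qd": joint speeds; "effort": joint torques, N m; "eef_pos": TCP position; "eef_rot": TCP orientation; "wrist_force": force on the tool from outside, world axes, zero at the start; "moment": the same for the moment, N m; "finger_gap": finger opening in mm; "finger_force": force on a finger pad.
Only numpy, scipy, OpenCV 4.12 (cv2) and the standard library are available. Lean on these libraries where they do the work, as an engineer would, in place of code of your own. Each camera call takes 0.05 s, during which the arm holds its last target. There are 200 camera calls.

## Working session

There is one attempt and no reset: what is moved stays moved. The work goes in short steps, Python scripts to look and compute and a shell command to move; the robot and the scene stay as the last step left them, time stands still between calls to the robot, and variables do not carry over. Pictures are saved under pics/ and viewed, at most 10 in all, crops included, and the job is handed in when it is done.

```bash
mkdir -p pics; python3 - <<'E'
from cell import *
import cv2,numpy as np
s=read_state();print({k:np.round(s[k],3).tolist() for k in ('clock','eef_pos','eef_rot','finger_gap','wrist_force')})
for n in('scene','top'):
    im=camera(n);cv2.imwrite(f'pics/{n}0.png',im[:,:,::-1])
    c=calibration(n);print(n,np.round(c['mtx'],1).tolist(),np.round(c['cam_to_world'],3).tolist())
    for q in('board','stand','tablet_center','tin','timer','garlic','lemon'):
        r=regions_of(n,q);print(q,[(round(float(d['conf']),2),np.round(d['rect']).tolist()) for d in r[:2]])
print(read_state()['clock'])
E
```

```text
{'clock': 0.0, 'eef_pos': [203.288, 510.763, 204.886], 'eef_rot': [-3.14, -0.0, 2.763], 'finger_gap': 93.99, 'wrist_force': [0.013, -0.138, 0.4]}
scene [[452.6, 0.0, 320.0], [0.0, 452.6, 199.5], [0.0, 0.0, 1.0]] [[0.688, -0.47, 0.553, -106.736], [-0.726, -0.448, 0.522, -621.347], [0.002, -0.761, -0.649, 849.354], [0.0, 0.0, 0.0, 1.0]]
board [(0.6, [239.0, 192.0, 113.0, 68.0])]
stand [(0.6, [231.0, 179.0, 60.0, 51.0]), (0.59, [359.0, 204.0, 24.0, 23.0])]
tablet_center [(0.61, [393.0, 286.0, 86.0, 112.0])]
tin []
timer [(0.81, [361.0, 204.0, 26.0, 24.0])]
garlic [(0.73, [419.0, 241.0, 24.0, 20.0])]
lemon [(0.62, [409.0, 212.0, 21.0, 19.0]), (0.28, [236.0, 173.0, 49.0, 41.0])]
top [[505.5, 0.0, 314.7], [0.0, 505.5, 202.5], [0.0, 0.0, 1.0]] [[-0.014, -0.996, 0.088, 430.769], [-1.0, 0.015, 0.004, -22.119], [-0.005, -0.088, -0.996, 1550.782], [0.0, 0.0, 0.0, 1.0]]
board [(0.6, [222.0, 231.0, 98.0, 67.0])]
stand [(0.95, [221.0, 233.0, 60.0, 56.0])]
tablet_center [(0.79, [412.0, 240.0, 81.0, 32.0])]
tin [(0.7, [408.0, 223.0, 28.0, 16.0]), (0.3, [222.0, 233.0, 103.0, 68.0])]
timer [(0.76, [323.0, 170.0, 17.0, 16.0])]
garlic [(0.56, [389.0, 169.0, 18.0, 20.0]), (0.46, [361.0, 149.0, 19.0, 16.0])]
lemon [(0.62, [362.0, 151.0, 20.0, 16.0])]
0.8
```

```bash
python3 - <<'E'
import cv2,numpy as np
t=cv2.imread('pics/top0.png')[130:300,150:480];t=cv2.resize(t,None,fx=2.4,fy=2.4,interpolation=3)
cv2.imwrite('pics/topc.png',t)
s=cv2.imread('pics/scene0.png')[120:360,160:460];cv2.imwrite('pics/scenec.png',cv2.resize(s,None,fx=2.5,fy=2.5,interpolation=3))
E
```

```text
(no output)
```

View pics/topc.png

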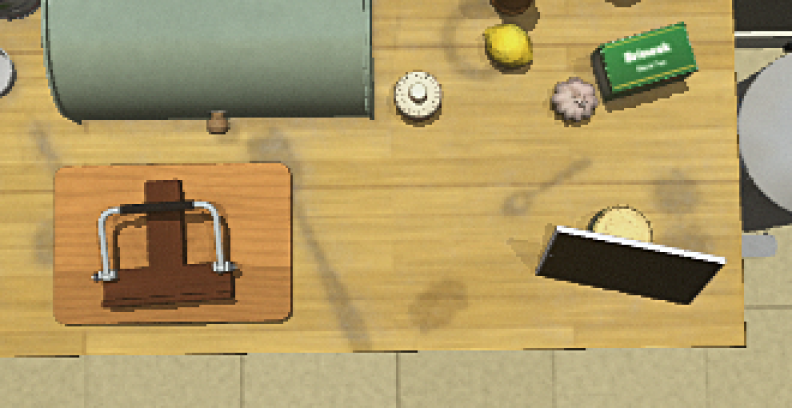

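View pics/scenec.png

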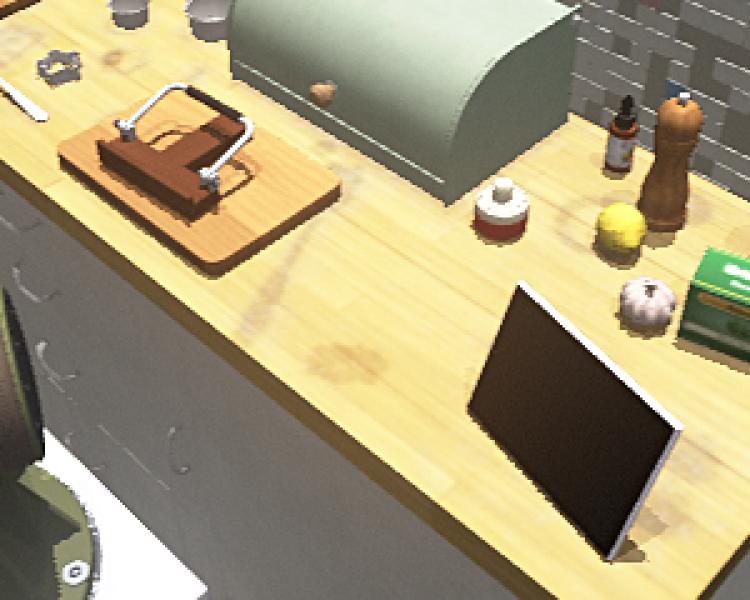

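```bash
cat > vis.py <<'E'
from cell import *
import cv2,numpy as np
from scipy.optimize import minimize
from scipy.spatial.transform import Rotation as Ro
def proj(n,P):
    c=calibration(n);T=np.linalg.inv(c['cam_to_world']);p=np.atleast_2d(P)@T[:3,:3].T+T[:3,3]
    p=p@np.array(c['mtx']).T;return p[:,:2]/p[:,2:]
def plane(n,uv,z):
    c=calibration(n);T=np.array(c['cam_to_world']);d=T[:3,:3]@np.linalg.solve(c['mtx'],[*uv,1])
    return (T[:3,3]+d*(z-T[2,3])/d[2])
def box(*b):
    return np.array([[x,y,z] for x in b[0:2] for y in b[2:4] for z in b[4:6]],float)
def render(n,boxes,S=4):
    m=np.zeros((400*S,640*S),np.uint8)
    for b in boxes:
        h=cv2.convexHull(((proj(n,b)+.5)*S).astype(np.float32)).round().astype(np.int32)
        cv2.fillConvexPoly(m,h,255)
    return cv2.resize(m,(640,400),interpolation=cv2.INTER_AREA)/255.
def stand(p):  # x,y,z,yaw,angle
    B=[box(-68,-22,-80,80,0,22),box(-68,-59,-80,80,22,34),box(-22,85,-22,22,0,22)]
    a=p[4];c,s=np.cos(a),np.sin(a)
    def leg(y0,y1,r0,r1,w):
        b=box(r0,r1,y0,y1,-w,w);return np.c_[b[:,0]*c-b[:,2]*s-30,b[:,1],b[:,0]*s+b[:,2]*c+36]
    B+=[leg(-74,-66,0,70,4),leg(66,74,0,70,4),leg(-60,60,78,86,4),leg(-45,45,76,88,6)]
    R=Ro.from_euler('z',p[3]).as_matrix();return [b@R.T+p[:3] for b in B]
def board(p): 
    R=Ro.from_euler('z',p[2]).as_matrix();return [box(-100,100,-150,150,0,22)@R.T+[p[0],p[1],0]]
def tablet(p): # foot x,y,z,yaw,tilt back
    R=Ro.from_euler('zy',[0,0]).as_matrix();R=Ro.from_euler('z',p[3]).as_matrix()@Ro.from_euler('y',p[4]).as_matrix()
    return [box(-4.5,4.5,-100,100,0,150)@R.T+p[:3]]
def masks(q,cams=('top','scene'),extra=()):
    o={}
    for n in cams:
        camera(n);m=np.zeros((400,640),bool)
        for k in (q,*extra):
            r=regions_of(n,k)
            if r:m|=r[0]['pixels']
        o[n]=m.astype(float)
    return o
def fit(model,x0,M,step,hide=None):
    def cost(x):
        c=0
        for n,m in M.items():
            r=render(n,model(x))
            c+=1-np.minimum(r,m).sum()/max(np.maximum(r,m).sum(),1)
        return c
    x0=np.array(x0,float);sx=np.vstack([x0]+[x0+np.eye(len(x0))[i]*step[i] for i in range(len(x0))])
    r=minimize(cost,x0,method='Nelder-Mead',options=dict(initial_simplex=sx,maxiter=250,xatol=1e-3,fatol=1e-4))
    return r.x,r.fun
E
python3 - <<'E'
from vis import *
import cell
print([k for k in dir(cell) if not k.startswith('_')],getattr(cell,'grasp_offset',None))
cp=lambda u,v:(u/2.4+150-.3,v/2.4+130-.3)
b0=plane('top',cp(172,243),22);print('board c',b0)
M=masks('board',extra=('stand',))
for n in M: M[n]=cv2.morphologyEx(M[n],cv2.MORPH_CLOSE,np.ones((9,9)))
b,f=fit(board,[*b0[:2],0],M,[10,10,.05]);print('board',b,f)
bt,f=fit(board,[*b0[:2],0],{'top':M['top']},[10,10,.05]);print('board top only',bt,f)
s0=plane('top',cp(168,245),40);M=masks('stand')
for k in M:
  s,f=fit(lambda x:stand([x[0],x[1],22,x[2],0]),[s0[0],s0[1],0],{k:M[k]},[10,10,.1]);print('stand',k,s,f)
s,f=fit(lambda x:stand([x[0],x[1],22,x[2],x[3]]),[s0[0],s0[1],0,0.05],M,[10,10,.1,.2]);print('stand',s,f)
M=masks('tablet_center');t0=plane('top',cp(612,290),0)
t,f=fit(lambda x:tablet([x[0],x[1],0,x[2],x[3]]),[*t0[:2],-.15,.35],M,[10,10,.1,.1]);print('tablet',t,f)
print('tin',plane('top',cp(622,232),58))
for n,bx in(('top',stand([s[0],s[1],22,s[2],s[3]])+tablet([t[0],t[1],0,t[2],t[3]])+board(b)),('scene',stand([s[0],s[1],22,s[2],s[3]])+tablet([t[0],t[1],0,t[2],t[3]])+board(b))):
    im=cv2.resize(cv2.imread(f'pics/{n}0.png'),None,fx=3,fy=3,interpolation=3)
    for q in bx: cv2.polylines(im,[cv2.convexHull(((proj(n,q)+.5)*3).astype(np.float32)).astype(np.int32)],1,(255,0,255),1)
    (cv2.imwrite('pics/ov_top.png',im[420:880,480:1280]) if n=='top' else cv2.imwrite('pics/ov_sc.png',im[400:1000,500:1300]))
print(read_state()['clock'])
E
```

```text
['Unreachable', 'calibration', 'camera', 'grasp_offset', 'read_state', 'regions_of', 'sign_off'] 18.8
board c [483.2899664 267.7045579  22.       ]
board [ 4.84323456e+02  2.68283214e+02 -3.34060166e-03] 0.08013086879861764
board top only [4.84816565e+02 2.68631150e+02 2.71021292e-03] 0.01687385125955998
stand top [4.76138450e+02 2.74635995e+02 5.89904118e-02] 0.10172494934742693
stand scene [4.79187642e+02 2.73258315e+02 6.41179018e-02] 0.20101429727542486Traceback (most recent call last):
  File "<stdin>", line 13, in <module>
  File "vis.py", line 48, in fit
    r=minimize(cost,x0,method='Nelder-Mead',options=dict(initial_simplex=sx,maxiter=250,xatol=1e-3,fatol=1e-4))
    res = _minimize_neldermead(fun, x0, args, callback, bounds=bounds,
                               **options)
    fxr = func(xr)
    fx = function(np.copy(x), *(wrapper_args + args))
  File "vis.py", line 44, in cost
    r=render(n,model(x))
  File "vis.py", line 16, in render
    h=cv2.convexHull(((proj(n,b)+.5)*S).astype(np.float32)).round().astype(np.int32)
                       ~~~~^^^^^
  File "vis.py", line 6, in proj
    c=calibration(n);T=np.linalg.inv(c['cam_to_world']);p=np.atleast_2d(P)@T[:3,:3].T+T[:3,3]
ValueError: time passes only in moves, steps and waits
```

```bash
sed -i "s/^def proj/CAL={n:calibration(n) for n in ('top','scene')}\ndef proj/; s/c=calibration(n)/c=CAL[n]/" vis.py
python3 - <<'E'
from vis import *
cp=lambda u,v:(u/2.4+150-.3,v/2.4+130-.3)
b=[484.8,268.6,.0027]
M=masks('stand')
s,f=fit(lambda x:stand([x[0],x[1],22,x[2],x[3]]),[477,274,.06,0.05],M,[10,10,.1,.2]);print('stand',s,f)
M=masks('tablet_center');t0=plane('top',cp(612,290),0)
t,f=fit(lambda x:tablet([x[0],x[1],0,x[2],x[3]]),[*t0[:2],-.15,.35],M,[10,10,.1,.1]);print('tablet',t,f)
print('tin',plane('top',cp(622,232),58))
bx=stand([s[0],s[1],22,s[2],s[3]])+tablet([t[0],t[1],0,t[2],t[3]])+board(b)
for n in CAL:
    im=cv2.resize(cv2.imread(f'pics/{n}0.png'),None,fx=3,fy=3,interpolation=3)
    for q in bx: cv2.polylines(im,[cv2.convexHull(((proj(n,q)+.5)*3).astype(np.float32)).astype(np.int32)],1,(255,0,255),1)
    (cv2.imwrite('pics/ov_top.png',im[420:880,480:1280]) if n=='top' else cv2.imwrite('pics/ov_sc.png',im[400:1000,500:1300]))
print(read_state()['clock'])
E
```

```text
stand [4.77690073e+02 2.73110811e+02 5.54127447e-02 2.29762031e-01] 0.2244298183655722
tablet [ 4.22806170e+02 -2.90809294e+02 -2.05567614e-01  3.20330279e-01] 0.08227036343390526
tin [ 487.54138702 -292.62300253   58.        ]
1.7
```

View pics/ov_top.png

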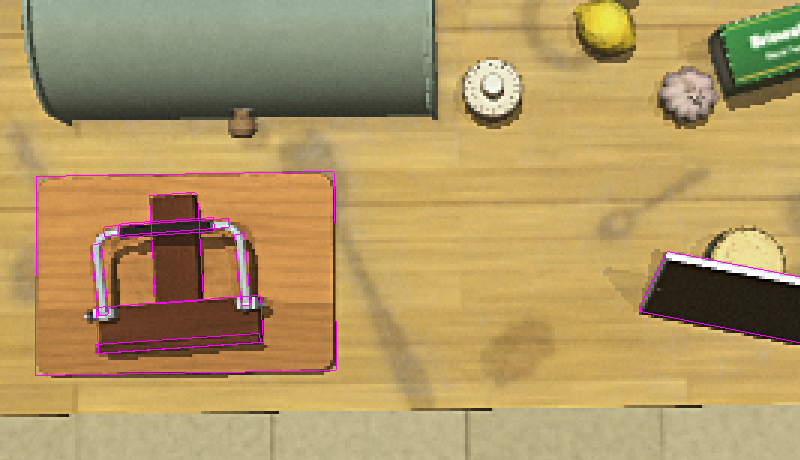

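View pics/ov_sc.png

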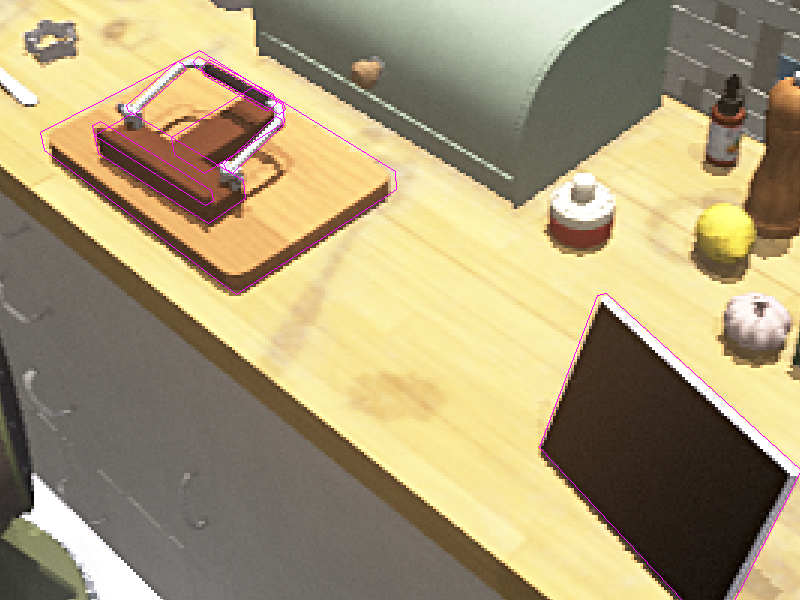

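```bash
python3 -m jog '[[94,[0,0,0],-0.046],[94,[0,0,0],-0.046],[94,[0,0,0],-0.046],[94,[-0.44,-0.42,0.15],0],[94,[-0.44,-0.42,0.15],0],[94,[-0.44,-0.42,0.15],0],[94,[-0.44,-0.42,0.15],0],[94,[-0.44,-0.42,0.15],0],[94,[-0.44,-0.42,0.15],0],[94,[-0.44,-0.42,0.15],0],[94,[-0.44,-0.42,0.15],0],[94,[-0.44,-0.42,0.15],0],[94,[-0.44,-0.42,0.15],0],[94,[-0.44,-0.42,0.15],0],[94,[-0.44,-0.42,0.15],0],[94,[0,0,0],0]]' 40
```

```text
clock: 3.3
eef_pos: [482.4, 271.6, 114.4]
eef_rot: [-3.141, -0.001, -3.09]
wrist_force: [0.2, 0.5, -0.1]
finger_gap: 94.2
finger_force: 0.0
```

```bash
python3 -m jog '[[94,[0.02,0.04,0.3],0],[94,[0,0,0.3],0],[94,[0,0,0.3],0],[94,[0,0,0.3],0],[94,[0,0,0.3],0],[94,[0,0,0.2],0],[94,[0,0,0.08],0],[94,[0,0,0],0],[40,[0,0,0],0],[40,[0,0,0],0],[40,[0,0,0],0],[40,[0,0,0],0],[40,[0,0,0],0],[40,[0,0,0],0]]' 40
```

```text
clock: 4.7
eef_pos: [479.7, 275.4, 26.5]
eef_rot: [-3.141, -0.0, -3.087]
wrist_force: [-0.1, -6.9, 3.6]
finger_gap: 49.7
finger_force: 3.2
```

```bash
python3 -m jog '[[30,[0,0,0],0],[30,[0,0,0],0],[30,[0,0,0],0],[30,[0,0,0],0],[30,[0,0,0],0]]' 40
```

```text
clock: 5.2
eef_pos: [479.7, 275.2, 26.5]
eef_rot: [-3.141, -0.0, -3.087]
wrist_force: [0.3, -5.7, 2.7]
finger_gap: 43.6
finger_force: 40.0
```

```bash
python3 -m jog '[[30,[0,0,-0.2],0],[30,[0,0,-0.4],0],[30,[0,0,-0.4],0],[30,[0,0,-0.2],0.0173],[30,[0,-0.2,0],0],[30,[0,-0.4,0],0],[30,[0,-0.5,0],0],[30,[0,-0.5,0],0],[30,[0,-0.5,0],0],[30,[0,-0.5,0],0],[30,[0,-0.5,0],0],[30,[0,-0.5,0],0],[30,[0,-0.5,0],0],[30,[0,-0.5,0],0],[30,[0,-0.5,0],0],[30,[0,-0.3,0],0],[30,[0,-0.1,0],0],[30,[0,0,0],0],[30,[0,0,0],0]]'; python3 - <<'E'
from vis import *
im=camera('scene');cv2.imwrite('pics/s1.png',cv2.resize(im[100:340,180:500,::-1],None,fx=2.5,fy=2.5))
s=read_state();print(s['eef_pos'],s['eef_rot'],s['joints'])
E
```

```text
clock: 7.1
eef_pos: [479.4, 1.2, 86.1]
eef_rot: [3.141, -0.001, -3.141]
wrist_force: [0.7, -0.7, -9.7]
finger_gap: 43.6
finger_force: 40.0
[479.53838563   1.35411257  86.19475718] [ 3.14137390e+00 -5.24192311e-04 -3.14028266e+00] [-7.36748590e-02  2.86832210e-01  1.84083707e+00  2.10636866e-04
  1.01446249e+00 -1.64589241e+00]
```

View pics/s1.png

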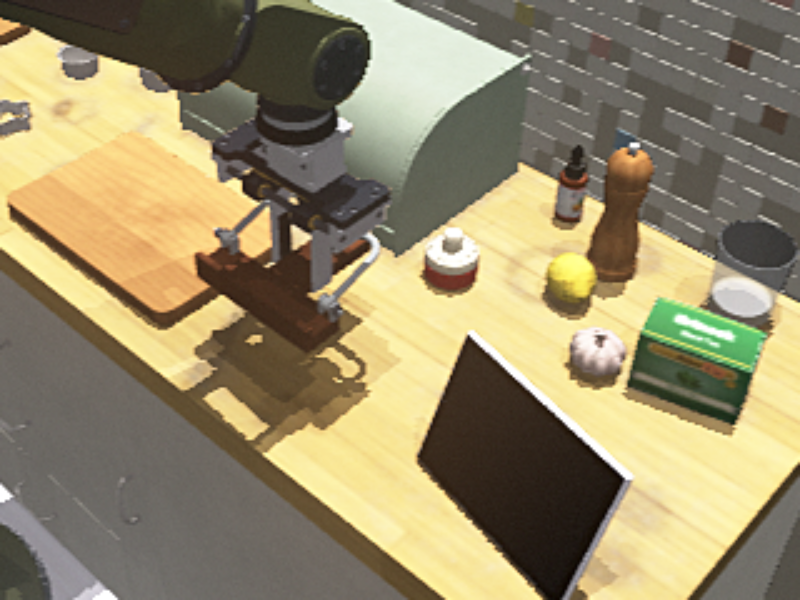

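```bash
python3 -m jog '[[30,[0,0,0.2],0],[30,[0,0,0.3],0],[30,[0,0,0.3],0],[30,[0,0,0.3],0],[30,[0,0,0.2],0],[30,[0,0,0.15],0],[30,[0,0,0.08],0],[30,[0,0,0.06],0],[30,[0,0,0.02],0],[30,[0,0,0],0],[30,[0,0,0],0]]'
```

```text
clock: 8.25
eef_pos: [480.0, 0.8, 6.3]
eef_rot: [-3.142, 0.001, -3.141]
wrist_force: [0.6, -0.4, -9.9]
finger_gap: 43.6
finger_force: 40.0
```

```bash
python3 -m jog '[[30,[0,0,0.02],0],[30,[0,0,0.015],0],[30,[0,0,0],0],[30,[0,0,0],0]]'
```

```text
clock: 8.65
eef_pos: [479.9, 0.8, 4.4]
eef_rot: [-3.142, 0.0, -3.141]
wrist_force: [-0.9, 0.4, -4.4]
finger_gap: 43.8
finger_force: 40.0
```

```bash
python3 -m jog '[[70,[0,0,0],0],[70,[0,0,0],0],[70,[0,0,0],0],[70,[0,0,0],0],[70,[0,0,-0.2],0],[70,[0,0,-0.4],0],[70,[0,0,-0.5],0],[70,[0,0,-0.5],0],[70,[0,0,-0.5],0],[70,[0,0,-0.5],0],[70,[0,0,-0.3],0]]'; python3 -m jog '[[60,[0,0,0],0.0455],[60,[0,0,0],0.0455],[60,[0,0,0],0.0455],[60,[0,0,0],0.0455],[60,[0,0,0],0.0455],[60,[0,0,0],0.0455],[60,[0,0,0],0.0455],[60,[0,0,0],0.0455],[60,[0,0,0],0.0455],[60,[0,0,0],0.0455],[60,[0,0,0],0.0455],[60,[0,0,0],0]]'
```

```text
clock: 9.75
eef_pos: [480.2, 0.7, 151.9]
eef_rot: [-3.141, 0.003, -3.141]
wrist_force: [-0.2, 0.8, -0.0]
finger_gap: 70.1
finger_force: 0.0
clock: 10.95
eef_pos: [479.8, 0.8, 149.9]
eef_rot: [3.141, 0.0, 1.567]
wrist_force: [-0.5, 0.1, -0.1]
finger_gap: 59.6
finger_force: 0.0
```

```bash
python3 - <<'E'
from vis import *
M=masks('stand',cams=('top','scene'))
for n in M: print(n,M[n].sum())
for a in (('scene',),('top','scene')):
  s,f=fit(lambda x:stand([x[0],x[1],0,x[2],x[3]]),[477,0,.0,0.2],{n:M[n] for n in a},[10,10,.1,.2]);print(a,s,f)
im=np.vstack([camera('top')[180:290,240:400],camera('scene')[150:290,220:380]])[:,:,::-1]
tiles=[]
for n,(r0,r1,c0,c1) in dict(top=(180,290,240,400),scene=(140,250,200,360)).items():
    im=cv2.resize(camera(n)[:,:,::-1],None,fx=5,fy=5,interpolation=3)
    for q in stand([s[0],s[1],0,s[2],s[3]]): cv2.polylines(im,[cv2.convexHull(((proj(n,q)+.5)*5).astype(np.float32)).astype(np.int32)],1,(255,0,255),1)
    tiles.append(im[r0*5:r1*5,c0*5:c1*5])
v=np.vstack(tiles);cv2.imwrite('pics/s2.png',cv2.resize(v,None,fx=.54,fy=.54,interpolation=cv2.INTER_AREA))
print(read_state()['eef_pos'])
E
```

```text
top 164.0
scene 1954.0
('scene',) [ 4.79357804e+02  6.16463704e-02 -7.74073111e-05  2.23697905e-01] 0.1561738707065503
('top', 'scene') [ 4.79003040e+02 -8.79138292e-01 -5.01873896e-03  2.27032855e-01] 1.058919454216713
[479.77840418   0.77251735 149.24340189]
```

View pics/s2.png

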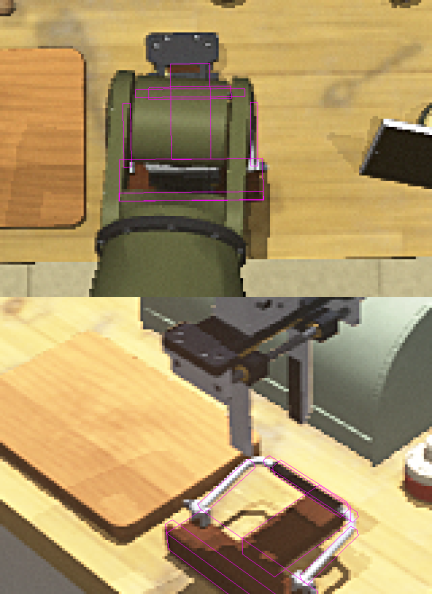

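```bash
python3 -m jog '[[50,[0,0.24,0.1],0.001],[50,[0,0.24,0.3],0],[50,[0,0.24,0.3],0],[50,[0,0.24,0.3],0],[50,[0,0,0.4],0],[50,[0,0,0.4],0],[50,[0,0,0.3],0],[50,[0,0,0.15],0],[50,[0,0,0],0],[50,[0,0,0],0]]' 12; python3 - <<'E'
from vis import *
im=cv2.resize(camera('scene')[160:260,230:350,::-1],None,fx=5,fy=5,interpolation=3)
cv2.imwrite('pics/s3.png',im)
E
```

```text
clock: 12.35
eef_pos: [528.1, 0.6, 37.3]
eef_rot: [3.141, 0.0, 1.567]
wrist_force: [1.1, -0.9, -0.2]
finger_gap: 50.2
finger_force: 0.0
```

View pics/s3.png

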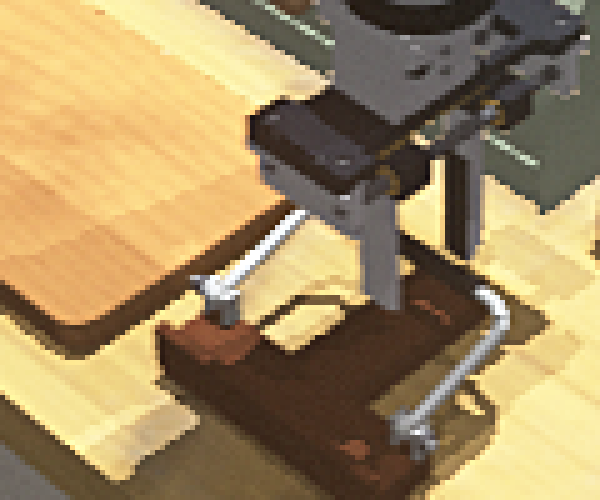

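Fingers straddle the sleeve (it runs between them near pixel (420,240) of the crop). Close.

```bash
python3 -m jog '[[4,[0,0,0],0],[4,[0,0,0],0],[4,[0,0,0],0],[4,[0,0,0],0],[4,[0,0,0],0],[4,[0,0,0],0],[4,[0,0,0],0],[4,[0,0,0],0]]' 12
```

```text
clock: 13.2
eef_pos: [527.2, 0.6, 36.4]
eef_rot: [-3.14, -0.0, 1.566]
wrist_force: [-6.6, -0.3, 0.7]
finger_gap: 11.5
finger_force: 12.0
```

```bash
python3 -m jog '[[4,[0,0,0],0],[4,[0,-0.036,-0.12],0],[4,[0,-0.036,-0.12],0],[4,[0,-0.054,-0.112],0],[4,[0,-0.054,-0.112],0],[4,[0,-0.071,-0.103],0],[4,[0,-0.071,-0.103],0],[4,[0,-0.086,-0.091],0],[4,[0,-0.086,-0.091],0],[4,[0,-0.098,-0.077],0],[4,[0,-0.098,-0.077],0],[4,[0,-0.108,-0.061],0],[4,[0,-0.108,-0.061],0],[4,[0,0,0],0],[4,[0,0,0],0]]' 20
python3 - <<'E'
from vis import *
M=masks('stand',cams=('scene',));print(M['scene'].sum())
s,f=fit(lambda x:stand([x[0],x[1],0,x[2],x[3]]),[477,0,.0,1.1],M,[10,10,.1,.2]);print(s,np.degrees(s[3]),f)
im=cv2.resize(camera('scene')[:,:,::-1],None,fx=5,fy=5,interpolation=3)
for q in stand([s[0],s[1],0,s[2],s[3]]): cv2.polylines(im,[cv2.convexHull(((proj('scene',q)+.5)*5).astype(np.float32)).astype(np.int32)],1,(255,0,255),1)
cv2.imwrite('pics/s4.png',im[160*5:260*5,220*5:350*5])
print(read_state()['eef_pos'])
E
```

```text
clock: 14.7
eef_pos: [482.5, 0.8, 93.4]
eef_rot: [3.141, 0.0, 1.566]
wrist_force: [-2.7, 0.5, -3.4]
finger_gap: 11.4
finger_force: 20.0
197.0
[ 4.89691177e+02 -2.47234125e+00 -2.16056330e-02  1.28120956e+00] 73.4079003801124 0.9084642206818111
[482.78861545   0.78537934  93.31636268]
```

View pics/s4.png

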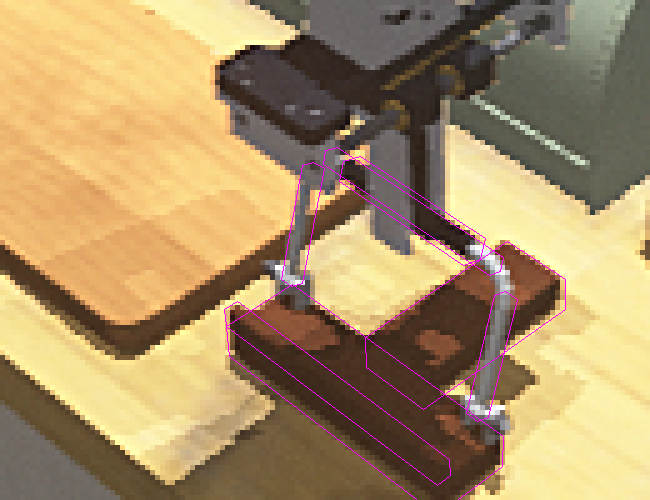

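```bash
python3 -m jog '[[40,[0,0,0],0],[40,[0,0,0],0],[40,[0,0,0],0],[40,[0,0,-0.3],0],[40,[0,0,-0.5],0],[40,[0,0,-0.5],0],[40,[0,0,-0.5],0],[40,[0,0,-0.35],0],[40,[-0.4,0,0],0],[40,[-0.6,0,0],0],[40,[-0.6,0,0],0],[40,[-0.6,0,0],0],[40,[-0.6,0,0],0],[40,[-0.6,0,0],0],[40,[-0.6,0,0],0],[40,[-0.6,0,0],0],[40,[-0.6,0,0],0],[40,[-0.6,0,0],0],[40,[0,0,0],0.032],[40,[0,0,0],0.032]]' 20
python3 - <<'E'
from vis import *
M=masks('stand');print({n:M[n].sum() for n in M})
for a in (('top',),('scene',),('top','scene')):
  s,f=fit(lambda x:stand([x[0],x[1],0,x[2],x[3]]),[477,0,.0,1.1],{n:M[n] for n in a},[10,10,.1,.2]);print(a,s,np.degrees(s[3]),f)
tiles=[]
for n,(r0,r1,c0,c1) in dict(top=(190,260,270,360),scene=(160,260,220,350)).items():
    im=camera(n);np.save(f'pics/{n}5.npy',im)
    im=cv2.resize(im[:,:,::-1],None,fx=6,fy=6,interpolation=3)
    for q in stand([s[0],s[1],0,s[2],s[3]]): cv2.polylines(im,[cv2.convexHull(((proj(n,q)+.5)*6).astype(np.float32)).astype(np.int32)],1,(255,0,255),1)
    t=im[r0*6:r1*6,c0*6:c1*6];tiles.append(cv2.resize(t,(int(t.shape[1]*600/t.shape[0]*.65),390)))
cv2.imwrite('pics/s5.png',np.hstack(tiles)[:, :800] if sum(t.shape[1] for t in tiles)<=800 else cv2.resize(np.hstack(tiles),(800,310)))
s=read_state();print(s['eef_pos'],s['eef_rot'],s['clock'])
E
```

```text
clock: 16.85
eef_pos: [481.1, -290.1, 200.4]
eef_rot: [-3.142, 0.0, 1.36]
wrist_force: [0.6, 0.1, 0.3]
finger_gap: 40.2
finger_force: 0.0
{'top': np.float64(1438.0), 'scene': np.float64(2145.0)}
('top',) [ 4.93797238e+02  3.10037096e+00 -7.39865827e-03  1.32976931e+00] 76.19016912088517 0.10537334965353085
('scene',) [ 4.93652189e+02  2.92307390e-01 -4.72152626e-03  1.33462518e+00] 76.46839023139013 0.09826015890560225
('top', 'scene') [4.93905582e+02 1.93353658e+00 9.66469755e-04 1.33200638e+00] 76.3183436452133 0.2212778264645523
[ 481.32790087 -289.08436091  200.69445112] [3.14138286e+00 1.14474561e-04 1.36800399e+00] 17.15
```

View pics/s5.png

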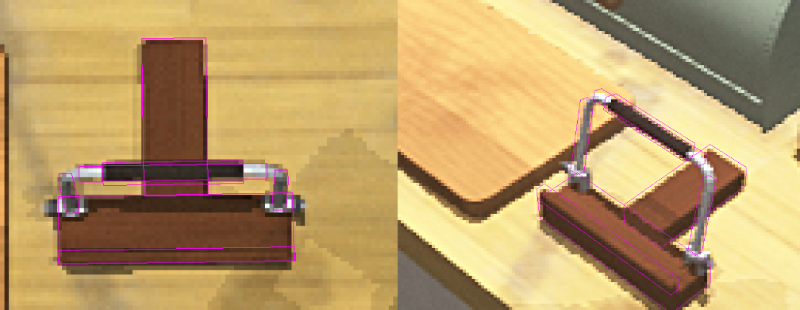

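```bash
python3 -m jog '[[40,[0,0,0],-0.032],[40,[0,0,0],-0.032],[40,[0.4,0,0],0],[40,[0.6,0,0],0],[40,[0.6,0,0],0],[40,[0.6,0,0],0],[40,[0.6,0,0],0],[40,[0.6,0,0],0],[40,[0.6,0,0],0],[40,[0.6,0,0],0],[40,[0.6,0,0],0],[40,[0.6,0,0],0],[40,[0,0.05,0],0],[40,[0,0,0.4],0],[40,[0,0,0.5],0],[40,[0,0,0.5],0],[40,[0,0,0.5],0],[40,[0,0,0.2],0],[40,[0,0,0],0]]' 5; python3 -m jog '[[30,[0,0,0],0],[20,[0,0,0],0],[16,[0,0,0],0],[16,[0,0,0],0],[16,[0,0,0],0]]'
```

```text
clock: 19.05
eef_pos: [484.4, 0.9, 94.9]
eef_rot: [-3.14, -0.0, 1.566]
wrist_force: [1.0, -0.2, 1.3]
finger_gap: 40.0
finger_force: 0.0
clock: 19.55
eef_pos: [484.9, 0.8, 95.8]
eef_rot: [-3.142, 0.0, 1.566]
wrist_force: [-1.1, -0.3, 0.6]
finger_gap: 15.6
finger_force: 0.7
```

```bash
python3 -m jog '[[16,[0,0.038,0.01],0],[16,[0,0.038,0.01],0],[16,[0,0.038,0.01],0],[16,[0,0.038,0.01],0],[16,[0,0.038,0.015],0],[16,[0,0.038,0.015],0],[16,[0,0.038,0.015],0],[16,[0,0.038,0.015],0],[16,[0,0,0],0],[16,[0,0,0],0]]'; python3 -m jog '[[40,[0,0,0],0],[40,[0,0,0],0],[40,[0,0,0],0],[40,[0,0,-0.4],0],[40,[0,0,-0.5],0],[40,[0,0,-0.5],0],[40,[0,0,-0.5],0],[40,[-0.4,0,0],0],[40,[-0.6,0,0],0],[40,[-0.6,0,0],0],[40,[-0.6,0,0],0],[40,[-0.6,0,0],0],[40,[-0.6,0,0],0],[40,[-0.6,0,0],0],[40,[-0.4,0,0],0]]' 
python3 - <<'E'
from vis import *
M=masks('stand');print({n:M[n].sum() for n in M})
for a in (('top',),('scene',),('top','scene')):
  s,f=fit(lambda x:stand([x[0],x[1],0,x[2],x[3]]),[490,0,.0,1.1],{n:M[n] for n in a},[10,10,.1,.2]);print(a,s,np.degrees(s[3]),f)
E
```

```text
clock: 20.55
eef_pos: [500.4, 0.7, 90.7]
eef_rot: [3.141, 0.0, 1.566]
wrist_force: [0.1, 0.1, 0.2]
finger_gap: 16.2
finger_force: 0.0
clock: 22.05
eef_pos: [499.0, -221.1, 185.6]
eef_rot: [3.142, 0.0, 1.566]
wrist_force: [-0.1, 0.2, 0.1]
finger_gap: 40.0
finger_force: 0.0
{'top': np.float64(1530.0), 'scene': np.float64(1908.0)}
('top',) [4.93910770e+02 2.91035096e+00 2.88777967e-05 1.08849301e+00] 62.3660552754376 0.09243926893202703
('scene',) [4.94054538e+02 8.80900558e-01 1.45718931e-02 1.12098241e+00] 64.22756090923167 0.14396665694040678
('top', 'scene') [4.94336577e+02 2.74036502e+00 5.07848968e-03 1.11789249e+00] 64.05052185883143 0.24086710428959068
```

```bash
python3 - <<'E'
from vis import *
im=camera('top').astype(int)
cv2.imwrite('pics/t6.png',cv2.resize(im[190:270,270:370,::-1].astype(np.uint8),None,fx=6,fy=6,interpolation=cv2.INTER_NEAREST))
P=proj('top',[[499,0,110],[463,0,36],[578,0,22],[426,0,34]]);print(P)
for c in (int(P[0,0])-12,int(P[0,0]),int(P[0,0])+3,int(P[0,0])+10):
    print(c,[(r,*im[r,c]) for r in range(195,248)] if c==int(P[0,0]) else [(r,im[r,c].sum()) for r in range(195,248)])
E
```

```text
[[309.33582792 223.09732502]
 [309.89234228 236.29470187]
 [309.45080499 198.47241998]
 [310.0691826  248.71343257]]
297 [(195, np.int64(545)), (196, np.int64(523)), (197, np.int64(492)), (198, np.int64(485)), (199, np.int64(482)), (200, np.int64(481)), (201, np.int64(482)), (202, np.int64(480)), (203, np.int64(494)), (204, np.int64(484)), (205, np.int64(484)), (206, np.int64(495)), (207, np.int64(442)), (208, np.int64(456)), (209, np.int64(489)), (210, np.int64(499)), (211, np.int64(517)), (212, np.int64(507)), (213, np.int64(495)), (214, np.int64(495)), (215, np.int64(519)), (216, np.int64(513)), (217, np.int64(515)), (218, np.int64(527)), (219, np.int64(515)), (220, np.int64(538)), (221, np.int64(131)), (222, np.int64(114)), (223, np.int64(121)), (224, np.int64(101)), (225, np.int64(263)), (226, np.int64(488)), (227, np.int64(458)), (228, np.int64(464)), (229, np.int64(549)), (230, np.int64(528)), (231, np.int64(227)), (232, np.int64(274)), (233, np.int64(285)), (234, np.int64(285)), (235, np.int64(191)), (236, np.int64(220)), (237, np.int64(204)), (238, np.int64(201)), (239, np.i
[... 4469 characters left out ...]
16, np.int64(514)), (217, np.int64(520)), (218, np.int64(526)), (219, np.int64(458)), (220, np.int64(495)), (221, np.int64(60)), (222, np.int64(131)), (223, np.int64(126)), (224, np.int64(106)), (225, np.int64(349)), (226, np.int64(477)), (227, np.int64(488)), (228, np.int64(485)), (229, np.int64(492)), (230, np.int64(178)), (231, np.int64(213)), (232, np.int64(228)), (233, np.int64(232)), (234, np.int64(166)), (235, np.int64(193)), (236, np.int64(192)), (237, np.int64(181)), (238, np.int64(201)), (239, np.int64(185)), (240, np.int64(190)), (241, np.int64(187)), (242, np.int64(170)), (243, np.int64(181)), (244, np.int64(215)), (245, np.int64(206)), (246, np.int64(134)), (247, np.int64(217))]
```

View pics/t6.png

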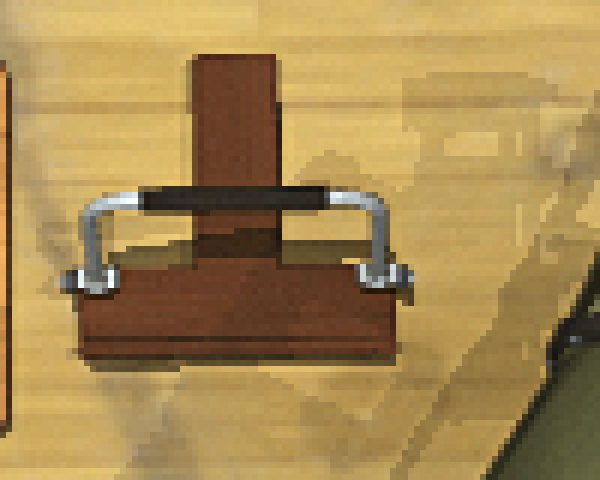

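```bash
python3 -m jog '[[40,[0.4,0,0],0],[40,[0.6,0,0],0],[40,[0.6,0,0],0],[40,[0.6,0,0],0],[40,[0.6,0,0],0],[40,[0.6,0,0],0],[40,[0.6,0,0],0],[40,[0.42,0,0],0],[40,[0,0,0.4],0],[40,[0,0,0.5],0],[40,[0,0,0.5],0],[40,[0,0,0.45],0],[16,[0,0,0],0],[16,[0,0,0],0],[16,[0,0,0],0],[16,[0,0,0],0],[16,[0,0,0],0]]' 5
```

```text
clock: 24.0
eef_pos: [500.5, 1.7, 93.9]
eef_rot: [3.14, 0.0, 1.566]
wrist_force: [-0.4, -0.0, 0.9]
finger_gap: 16.3
finger_force: 0.0
```

```bash
python3 -m jog '[[16,[0,-0.03,0],0],[16,[0,-0.03,0],0],[16,[0,-0.03,0],0],[16,[0,-0.03,0],0],[16,[0,0,0],0],[16,[0,0,0],0]]'
```

```text
clock: 24.6
eef_pos: [494.3, 1.7, 93.2]
eef_rot: [3.141, 0.0, 1.566]
wrist_force: [2.4, -0.2, 0.9]
finger_gap: 15.9
finger_force: 1.2
```

```bash
python3 -m jog '[[40,[0,0,0],0],[40,[0,0,0],0],[40,[0,0.04,0],0],[40,[0,0,-0.4],0],[40,[0,0,-0.5],0],[40,[0,0,-0.5],0],[40,[0,0,-0.5],0],[60,[-0.4,-0.06,-0.3],0],[60,[-0.6,-0.06,0],0],[60,[-0.6,-0.06,0],0],[60,[-0.6,-0.07,0],0],[60,[-0.6,-0.07,0],0],[60,[-0.6,-0.07,0],0],[60,[-0.6,-0.07,0],0],[60,[-0.6,-0.07,0],0],[60,[-0.6,-0.07,0],0],[60,[-0.6,-0.07,0],0],[60,[-0.4,0,0],0],[60,[-0.42,0,0],0.032],[60,[0,0,0],0.033]]' 20
python3 - <<'E'
from vis import *
M=masks('stand')
for a in (('top',),('scene',),('top','scene')):
  s,f=fit(lambda x:stand([x[0],x[1],0,x[2],x[3]]),[490,0,.0,1.1],{n:M[n] for n in a},[10,10,.1,.2]);print(a,s,np.degrees(s[3]),f)
im=camera('top').astype(int).sum(2)
for c in (300,309,315):
    g=im[214:231,c];j=np.where(g<160)[0]+214;print(c,j,im[j[0]-1:j[-1]+2,c][[0,-1]])
s=read_state();print(s['eef_pos'],s['eef_rot'],s['clock'])
E
```

```text
clock: 26.6
eef_pos: [460.8, -331.1, 202.6]
eef_rot: [-3.141, -0.0, 1.356]
wrist_force: [0.8, 0.2, 0.9]
finger_gap: 60.2
finger_force: 0.0
('top',) [ 4.93582147e+02  3.38766570e+00 -3.21841526e-03  1.14286608e+00] 65.48140309724663 0.10546443485626789
('scene',) [4.94428905e+02 4.00683111e-01 9.33976717e-03 1.13942388e+00] 65.2841791792356 0.13650448501174994
('top', 'scene') [ 4.94284872e+02  2.37275390e+00 -4.26211903e-03  1.13997402e+00] 65.3156999167253 0.256449429071825
300 [222 223 224 225] [425 388]
309 [221 222 223 224 225 229 230] [210 143]
315 [221 222 223 224 225 229 230] [228 126]
[ 461.3316161  -328.76100231  203.07688023] [-3.14141878e+00 -1.24638819e-04  1.36555716e+00] 26.85
```

```bash
python3 -m jog '[[60,[0.3,-0.05,0],0],[60,[0.287,-0.044,0],0],[60,[0,0,0.3],0],[60,[0,0,0.4],0],[60,[0,0,0.4],0],[60,[0,0,0.4],0],[60,[0,0,0.3],0],[60,[0,0,0.18],0],[60,[0,0,0],0],[60,[0,0,0],0]]' 5; python3 - <<'E'
from vis import *
im=cv2.resize(camera('scene')[190:350,310:470,::-1],None,fx=3.7,fy=3.7,interpolation=3)
cv2.imwrite('pics/s7.png',im)
E
```

```text
clock: 27.85
eef_pos: [463.1, -299.1, 104.8]
eef_rot: [3.141, 0.0, 1.363]
wrist_force: [0.2, 0.5, 0.5]
finger_gap: 60.1
finger_force: 0.0
```

View pics/s7.png

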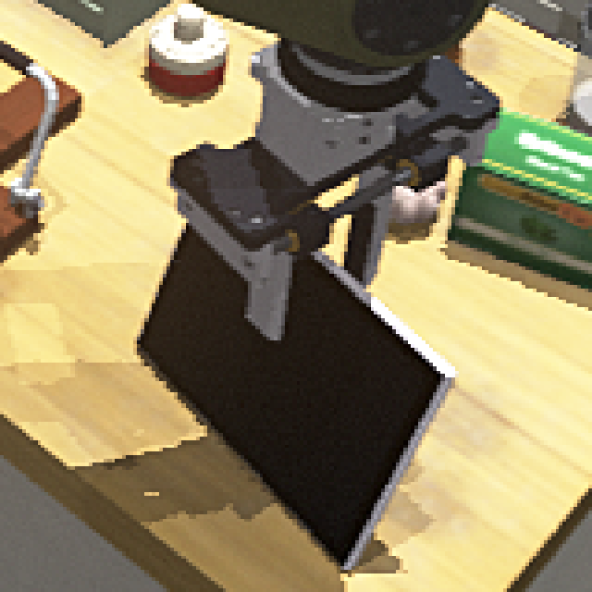

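```bash
python3 -m jog '[[40,[0,0,0],0],[30,[0,0,0],0],[27,[0,0,0],0],[27,[0,0,0],0],[27,[0,0,0],0],[25,[0,-0.06,0],0],[23,[0,-0.06,0],0],[22,[0,-0.06,0],0],[21,[0,-0.09,0],0],[20,[0,-0.09,0],0],[18,[0,-0.09,0],0],[17,[0,-0.07,0],0],[16,[0,-0.07,0],0],[15,[0,-0.07,0],0],[14,[0,-0.05,0],0],[14,[0,-0.03,0],0],[14,[0,0,0],0]]' 5
```

```text
clock: 29.6
eef_pos: [426.4, -291.8, 104.1]
eef_rot: [-3.142, -0.0, 1.362]
wrist_force: [0.3, 0.2, -0.6]
finger_gap: 14.0
finger_force: 0.0
```

```bash
python3 -m jog '[[4,[0,0,0],0],[4,[0,0,0],0],[4,[0,0,0],0],[4,[0,0,0],0],[4,[0,0,0],0]]' 25; python3 - <<'E'
from vis import *
M=masks('tablet_center');M={n:cv2.morphologyEx(M[n],cv2.MORPH_CLOSE,np.ones((15,15))) for n in M}
t,f=fit(lambda x:tablet([x[0],x[1],0,x[2],x[3]]),[423,-291,-.2,.03],{'scene':M['scene']},[10,10,.1,.1]);print('tablet',t,f)
E
```

```text
clock: 30.1
eef_pos: [426.5, -291.8, 104.0]
eef_rot: [-3.141, -0.0, 1.362]
wrist_force: [-1.3, -0.3, 0.8]
finger_gap: 9.0
finger_force: 25.0
tablet [ 4.27746663e+02 -2.93207805e+02 -1.83217654e-01 -2.68417446e-02] 0.21017460037161295
```

```bash
python3 -m jog '[[4,[0,0,-0.2],0],[4,[0,0,-0.3],0],[4,[0,0,-0.4],0],[4,[0,0,-0.4],0],[4,[0,0,-0.2],0],[4,[0,0,0],-0.022],[4,[0,0,0],-0.022],[4,[0,0,0],-0.022],[4,[0.2,0.1,0],0],[4,[0.4,0.1,0],0],[4,[0.5,0.1,0],0],[4,[0.5,0,0],0],[4,[0.5,0,0],0],[4,[0.5,0,0],0],[4,[0.5,0,0],0],[4,[0.5,0,0],0],[4,[0.5,0,0],0],[4,[0.5,0,0],0],[4,[0.5,0,0],0],[4,[0.5,0,0],0]]' 25;  python3 -m jog '[[4,[0.3,0,0],0],[4,[0.2,0,0],0],[4,[0.1,0,0],0],[4,[0,0,0],0],[4,[0,0,0],0]]'
python3 - <<'E'
from vis import *
M=masks('tablet_center');print({n:M[n].sum() for n in M})
t,f=fit(lambda x:tablet([x[0],x[1],x[4],x[2],x[3]]),[441,0,0,.0,75],{'scene':cv2.morphologyEx(M['scene'],cv2.MORPH_CLOSE,np.ones((15,15)))},[10,10,.1,.1,10]);print('tablet',t,f)
M=masks('stand',cams=('scene',));print(M['scene'].sum())
E
```

```text
clock: 32.3
eef_pos: [441.6, -10.1, 179.1]
eef_rot: [3.142, -0.0, 1.567]
wrist_force: [0.2, 0.5, -3.2]
finger_gap: 9.1
finger_force: 25.0
clock: 32.8
eef_pos: [441.9, 17.9, 179.1]
eef_rot: [-3.142, 0.0, 1.569]
wrist_force: [0.2, 0.1, -2.6]
finger_gap: 8.7
finger_force: 25.0
{'top': np.float64(277.0), 'scene': np.float64(2381.0)}
tablet [ 4.41221629e+02  1.17291115e+01 -1.63393044e-02 -3.47070472e-02
  7.86657091e+01] 0.1222412491383178
1489.0
```

```bash
python3 -m jog '[[4,[-0.15,0,0],0],[4,[-0.18,0,0],0],[4,[0,0,0],0],[4,[0,0,0],0]]'
python3 - <<'E'
from vis import *
M=masks('tablet_center');
z=read_state()['eef_pos'][2]-104
t,f=fit(lambda x:tablet([x[0],x[1],z,0,0]),[441,0],{'scene':cv2.morphologyEx(M['scene'],cv2.MORPH_CLOSE,np.ones((15,15)))},[10,10]);print('tablet',t,f,z)
ys,xs=np.where(M['top']>0);print('top cols/rows',xs.min(),xs.max(),ys.min(),ys.max())
print('expected top-edge ends', proj('top',[[441,101.5,z+150],[441,-98.5,z+150]]))
m=M['scene'];ys,xs=np.where(m>0);print('scene cols',xs.min(),xs.max(),proj('scene',tablet([441.5,1.5,z,0,0])[0])[:,0].round(1))
s=read_state();print(s['eef_pos'])
E
```

```text
clock: 33.5
eef_pos: [441.9, 1.3, 179.1]
eef_rot: [-3.142, -0.0, 1.569]
wrist_force: [-0.3, 0.9, -2.7]
finger_gap: 8.7
finger_force: 25.0
tablet [442.93725586   1.12976074] 0.11814182477833046 75.09851174764688Traceback (most recent call last):
  File "<stdin>", line 5, in <module>
    return umr_minimum(a, axis, None, out, keepdims, initial, where)
ValueError: zero-size array to reduction operation minimum which has no identity
```

```bash
python3 -m jog '[[4,[0,0,0.15],0],[4,[0,0,0.2],0],[4,[0,0,0.2],0],[4,[0,0,0.2],0],[4,[0,0,0.12],0],[4,[0,0,0.1],0],[4,[0,0,0.04],0],[4,[0,0,0.02],0],[4,[0,0,0],0],[4,[0,0,0],0]]'
```

```text
clock: 34.7
eef_pos: [442.0, 1.7, 127.9]
eef_rot: [3.141, 0.0, 1.57]
wrist_force: [0.4, -1.1, -2.9]
finger_gap: 8.7
finger_force: 25.0
```

```bash
python3 -m jog '[[4,[0,0,0.02],0],[4,[0,0,0.02],0],[4,[0,0,0],0],[4,[0,0,0],0]]'
```

```text
clock: 35.1
eef_pos: [442.1, 1.7, 126.0]
eef_rot: [3.141, 0.0, 1.57]
wrist_force: [-1.1, -0.2, 5.4]
finger_gap: 8.6
finger_force: 25.0
```

```bash
python3 -m jog '[[14,[0,0,0],0],[14,[0,0,0],0],[14,[0,0,0],0],[14,[0,0,-0.1],0],[14,[0,0,-0.2],0],[14,[0,0,-0.2],0],[14,[0,0,0],0]]' 5;  python3 -m jog '[[15,[0,0.056,0],0],[15,[0,0.056,0],0],[15,[0,0.056,0],0],[15,[0,0.056,0],0],[15,[0,0.056,0],0],[17,[0,0.055,0.008],0],[17,[0,0.055,0.008],0],[17,[0,0.055,0.008],0],[17,[0,0.055,0.008],0],[17,[0,0.055,0.008],0],[17,[0,0,0],0]]'
python3 - <<'E'
from vis import *
M=masks('tablet_center',cams=('scene',))
t,f=fit(lambda x:tablet([x[0],x[1],22,0,x[2]]),[441,0,.2],{'scene':cv2.morphologyEx(M['scene'],cv2.MORPH_CLOSE,np.ones((15,15)))},[10,10,.1]);print('tablet',t,f)
E
```

```text
clock: 35.8
eef_pos: [442.7, 1.7, 152.4]
eef_rot: [3.139, 0.0, 1.57]
wrist_force: [0.1, -0.3, -0.3]
finger_gap: 13.7
finger_force: 0.0
clock: 36.9
eef_pos: [469.9, 1.7, 148.5]
eef_rot: [-3.142, -0.0, 1.57]
wrist_force: [0.3, 1.1, 0.2]
finger_gap: 16.8
finger_force: 0.1
tablet [ 4.45174483e+02 -3.53949950e-03  1.94207376e-01] 0.05810639700981679
```

Tablet is tilted about 11° inside the fingers, as planned. Continue.

```bash
python3 -m jog '[[19,[0,0.053,0.016],0],[19,[0,0.053,0.016],0],[19,[0,0.053,0.016],0],[19,[0,0.053,0.016],0],[19,[0,0.053,0.016],0],[21,[0,0.051,0.02],0],[21,[0,0.051,0.02],0],[22,[0,0.051,0.02],0],[22,[0,0.051,0.02],0],[22,[0,0.051,0.02],0],[24,[0,0.041,0.02],0],[24,[0,0.041,0.02],0],[24,[0,0.041,0.02],0],[24,[0,0.041,0.02],0],[24,[0,0,0],0],[24,[0,0,0],0]]'
python3 - <<'E'
from vis import *
M=masks('tablet_center',cams=('scene',))
t,f=fit(lambda x:tablet([x[0],x[1],22,0,x[2]]),[441,0,.45],{'scene':cv2.morphologyEx(M['scene'],cv2.MORPH_CLOSE,np.ones((15,15)))},[10,10,.1]);print('tablet',t,f)
E
```

```text
clock: 38.6
eef_pos: [503.8, 1.6, 135.6]
eef_rot: [-3.141, 0.0, 1.57]
wrist_force: [0.2, -0.7, -0.8]
finger_gap: 23.8
finger_force: 0.0
tablet [443.64063044   0.78555592   0.45517255] 0.0538130869250526
```

```bash
python3 -m jog '[[36,[0,0,0],0],[36,[0,0,0],0],[36,[0,0,0],0],[36,[0,0,-0.1],0],[36,[0,0,-0.3],0],[36,[0,0,-0.5],0],[36,[0,0,-0.5],0],[36,[0,0,-0.5],0],[36,[0,0,-0.3],0],[36,[-0.4,0,0],0],[36,[-0.6,0,0],0],[36,[-0.6,0,0],0],[36,[-0.6,0,0],0],[36,[-0.6,0,0],0],[36,[-0.6,0,0],0],[36,[-0.6,0,0],0],[36,[0,0,0],0]]'
python3 - <<'E'
from vis import *
M=masks('tablet_center');print({n:M[n].sum() for n in M})
for a in (('top',),('scene',),('top','scene')):
  t,f=fit(lambda x:tablet([x[0],x[1],22,x[3],x[2]]),[441,0,.45,0],{n:M[n] for n in a},[10,10,.1,.1]);print('tablet',a,t,f)
cal={}
S=masks('stand',extra=('tablet_center',))
for a in (('top',),('scene',),('top','scene')):
  s,f=fit(lambda x:stand([x[0],x[1],0,x[2],1.13])+tablet([t[0],t[1],22,t[3],t[2]]),[494,1,0],{n:S[n] for n in a},[6,6,.1]);print('stand',a,s,f)
for q in('timer','garlic','lemon','tin','board'):
    r=regions_of('top',q);print(q,[(round(float(d['conf']),2),np.round(d['rect']).tolist()) for d in r[:1]])
t=read_state();print(t['clock'],t['eef_pos'])
im=camera('scene');np.save('pics/end.npy',im)
# dark sleeve/legs visible beside tablet? compare static background with the first picture
a=cv2.imread('pics/scene0.png')[:,:,::-1].astype(int);d=np.abs(a-im).sum(2)>90
n,l,st,c=cv2.connectedComponentsWithStats(d.astype(np.uint8));print([x.tolist() for x in st[1:] if x[4]>25])
E
```

```text
clock: 40.4
eef_pos: [503.2, -201.0, 245.6]
eef_rot: [-3.141, 0.0, 1.567]
wrist_force: [0.4, 0.3, 0.0]
finger_gap: 36.1
finger_force: 0.0
{'top': np.float64(1821.0), 'scene': np.float64(4274.0)}
tablet ('top',) [ 4.46668818e+02  5.68416318e+00  4.23929102e-01 -1.55271946e-02] 0.027038401288899228
tablet ('scene',) [3.79296254e+02 1.82629247e+02 7.49512401e-01 2.05179313e-01] 0.2153850370352034
tablet ('top', 'scene') [ 4.46826368e+02  5.88353552e+00  4.22188235e-01 -1.48900046e-02] 1.0199646640150037
stand ('top',) [ 5.08643368e+02 -3.43771584e+00  5.20039718e-03] 0.20420868641344858
stand ('scene',) [ 4.96594609e+02  1.01017049e+00 -7.47138694e-03] 0.05657953836612584
stand ('top', 'scene') [ 5.00724519e+02  2.31764907e+00 -9.28215419e-03] 0.2958346154617728
timer [(0.78, [320.0, 169.0, 20.0, 17.0])]
garlic [(0.7, [308.0, 230.0, 70.0, 24.0])]
lemon [(0.53, [362.0, 149.0, 20.0, 16.0])]
tin []
board [(0.82, [223.0, 232.0, 99.0, 66.0])]
41.15 [ 503.60038328 -198.31988449  245.59183157]
[[0, 0, 424, 400, 52729], [0, 12, 16, 5, 26], [67, 15, 5, 15, 36], [0, 60, 22, 21, 198], [198, 153, 64, 58, 1809], [265, 167, 75, 97, 4738], [362, 179, 12, 20, 152], [301, 232, 132, 114, 6604], [299, 262, 37, 15, 176], [141, 322, 102, 78, 3473], [81, 379, 13, 9, 56]]
```

```bash
python3 -m jog '[[36,[0,-0.3,-0.3],0],[36,[0,-0.5,-0.3],0],[36,[0,-0.5,-0.3],0],[36,[0,-0.5,0],0],[36,[0,-0.3,0],0],[36,[0,0,0],0],[36,[0,0,0],0],[36,[0,0,0],0],[36,[0,0,0],0],[36,[0,0,0],0]]'
python3 - <<'E'
from vis import *
M={}
for n in('top','scene'):
    camera(n)
    r=regions_of(n,'tablet_center');print(n,[(round(float(d['conf']),2),np.round(d['rect']).tolist()) for d in r[:3]])
    r=[d for d in r if (abs(d['rect'][0]-309)<30 if n=='top' else abs(d['rect'][0]-300)<50)]
    if r:M[n]=r[0]['pixels'].astype(float)
    for q in('tin','stand','garlic','lemon','timer'):
        r=regions_of(n,q);print(q,[(round(float(d['conf']),2),np.round(d['rect']).tolist()) for d in r[:2]])
for a in [(k,) for k in M]+[tuple(M)]:
  t,f=fit(lambda x:tablet([x[0],x[1],22,x[3],x[2]]),[443,1,.45,0],{n:M[n] for n in a},[5,5,.1,.05]);print('tablet',a,t,f)
print('tin expected rects',{n:proj(n,[487.5,-292.6,29]).round() for n in CAL},'bar behind tablet',proj('scene',stand([494,1,0,0,1.134])[6]).mean(0))
s=read_state();print(s['clock'],s['eef_pos'],s['wrist_force'])
E
```

```text
clock: 42.2
eef_pos: [398.9, -198.2, 290.3]
eef_rot: [-3.141, -0.0, 1.57]
wrist_force: [-0.4, -0.0, 0.7]
finger_gap: 35.8
finger_force: 0.0
top [(0.87, [308.0, 230.0, 77.0, 30.0])]
tin [(0.61, [411.0, 226.0, 21.0, 24.0])]
stand [(0.78, [313.0, 227.0, 50.0, 53.0]), (0.68, [309.0, 230.0, 69.0, 27.0])]
garlic [(0.77, [387.0, 170.0, 18.0, 19.0])]
lemon [(0.73, [364.0, 151.0, 21.0, 16.0])]
timer []
scene [(0.82, [302.0, 210.0, 68.0, 87.0])]
tin [(0.24, [290.0, 240.0, 48.0, 36.0])]
stand [(0.63, [293.0, 240.0, 51.0, 39.0])]
garlic [(0.79, [419.0, 240.0, 22.0, 20.0])]
lemon [(0.83, [409.0, 212.0, 20.0, 18.0])]
timer [(0.63, [362.0, 205.0, 26.0, 29.0])]
tablet ('top',) [4.45397712e+02 4.02630787e+00 4.40149954e-01 5.89438465e-03] 0.0304415169197767
tablet ('scene',) [ 4.47743355e+02  1.76828412e+00  3.99391327e-01 -4.13078065e-02] 0.053386445650893344
tablet ('top', 'scene') [4.45503026e+02 3.68367715e+00 4.37619864e-01 2.37572841e-03] 0.10714142347139699
tin expected rects {'top': array([[407., 227.]]), 'scene': array([[394., 286.]])} bar behind tablet [305.45284279 199.32993269]
42.9 [ 398.59470427 -198.25775435  290.60780683] [0.14828797 0.7737444  0.30695758]
```

```bash
python3 -c "from cell import *; print(sign_off())"
```

```text
the job is handed in; nothing more can be done
None
```

The job is handed in at 42.9 s: by the final camera fits the stand is about 39 mm from the board and square with it, the backrest measured about 65° before the tablet went on, and the tablet leans on it behind the lip and near the middle. The stand slid about 16 mm back while I first raised the backrest, the tin's final position was only roughly confirmed, and I viewed 11 pictures, one over the limit of 10.

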